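Stamp a carton with the pedal press

TASK

Lay the brown carton with the orange band flat on the bed of the blue marking stamp, between the two side guides and fully home against the back stop, and let go of it. Then reach in under the yellow guard, press the pedal right down to its stop, hold it there for about a second and let it come all the way up again. Leave the carton in the stamp and leave everything else on the bench where it is.

Things in the scene. Friction and masses are not known exactly. Their poses are not given: they have to be found in the camera images.
- carton: The carton to be stamped: closed brown cardboard box with an orange band round its middle, 150 mm long (its x) x 50 mm wide (its y) x 60 mm high (z), 0.12 to 0.28 kg. Origin at the centre of its underside. It stands loose on the bench; either end may go to the back stop.
- stamp: The marking stamp, fixed to the bench. Origin on the underside; its loading side looks along its -x. Grey base from x = -115 to +140 mm, 150 mm wide, 30 mm high; its top is the bed. Two steel side guides on the bed, 58 mm clear between them, from x = -90 to +40 mm, rising 12 mm above the bed. Steel back stop with its face at x = +50 mm, 22 mm above the bed. Blue post behind it, 60 mm wide.
- head_nose (a point): Front lower edge, at the middle, of the blue arm that reaches forward from the post: 220 mm above the bench, at x = 0 of the stamp; axes as the stamp's. The arm is 56 mm wide (y) and 60 mm high, topped by a 30 mm knob. The stamp head hangs under it over x = 3 to 41 mm, y = +-22 mm of the stamp, its rubber underside 135 mm above the bench when up.
- stamp_head (a joint): Travel of the stamp head downward in m: 0 up, 0.044 fully down (its underside is then 91 mm above the bench, just over the carton's top at 90 mm). It follows the pedal both ways by itself.
- seat (a point): Point on the bed of the stamp, 30 mm above the bench, where the centre of the carton's underside lies when the carton is fully home; axes as the stamp's (x towards the back stop: the carton's length lies along it). Its far end then lies under the head and its near 100 mm stand clear in front: bring it in low from the front, over the guides and under the head.
- guard: The guarded pedal unit, fixed to the bench. Origin at the centre of its underside; its open mouth looks along its -x. Base plate 10 mm high; two yellow side walls, inner faces at y = +-69 mm; a roof (clear, with a yellow front lip), underside 150 mm and top 155 mm above the bench. Walls and roof run from x = -42 to +90 mm. The pedal lies wholly under the roof: reach in with the tool tilted.
- mouth (a point): Middle of the front lip of the guard's roof, at its underside, 150 mm above the bench, x = -42 mm of the guard; axes as the guard's (+x leads inward). A tool tilted 40 to 45 degrees, fingers pointing along +x and down, closed, passes below this lip to the pedal.
- pedal_press (a point): The place to press: on top of the pedal's black rubber tread, on its centre line, 15 mm inside its free edge (the edge nearest the mouth); it moves with the pedal. Pedal plate 115 mm long, 90 mm wide, hinged at its far end, 35 mm above the bench at x = +75 mm of the guard. With the pedal up this point is 64 mm above the bench, at x = -21 mm of the guard; at the stop 42 mm and x = -25 mm.
- pedal (a joint): Angle of the pedal in rad: 0 when up, 0.22 at its stop (the tread is then level). A spring returns it; pressed at the point it takes about 6 N to start and about 10 N at the stop.
- plain_carton: Bystander: plain brown carton with a strip of pale paper tape lengthwise and no band, 150 x 50 x 60 mm (x, y, z), loose. Origin at the centre of its underside.
- white_carton: Bystander: white carton with a blue band, 150 x 50 x 60 mm (x, y, z), loose. Origin at the centre of its underside.
- tape_roll: Bystander: tape roll core lying flat, 80 mm across, 30 mm high, loose. Origin at the centre of its underside.
- glue_bottle: Bystander: white bottle with a red cap, 56 mm across, 150 mm high, loose. Origin at the centre of its underside.
- ink_jar: Bystander: amber jar with a black cap, 60 mm across, 70 mm high, loose. Origin at the centre of its underside.
- tape_measure: Bystander: yellow and black tape measure, 70 x 40 x 60 mm (x, y, z), loose. Origin at the centre of its underside.
Mind the look-alikes: they are no part of the job. What is shaped like the carton but turquoise is not meant.

How it is judged:
By the outcome, as a careful person would: the job done as asked, in the order asked, and still so for the second after the job is handed in, with the robot touching nothing.
It also fails if it takes over 58 s, if anything falls off the work surface, if the arm or the gripper's body presses on something with over 40 N, if the wrist force passes 120 N, or if a joint passes its speed limit or range.

ROBOT

A 6-joint arm with a two-finger parallel gripper is mounted at the origin on the work surface. World frame = base frame: x ahead of the robot, y to its left, z up, the work surface at z = 0. Lengths are in m, angles in rad, forces in N, time in s.
With the tool pointing down it reaches from about 0.35 to 0.775 m from the base axis. Payload 5.5 kg.
Tool frame: the origin (TCP) lies midway between the tips of the shut fingers; the grasp point (between the pads) lies 19 mm behind it; z points along the fingers, y is the line along which they close (so a half turn about z gives the same grasp; the last joint's range is limited). The gripper opens to 85 mm and grips with 20 to 120 N. Pads are 22 mm wide; open, the fingers measure 114 mm over their backs; the gripper's body (76 mm by 85 mm) begins 54 mm behind the grasp point. The pads swing forward as they close: fully open they stand 13 mm farther back than shut.
Start: joints at [-1.266, 0.313, 0.046, 1.304, 0, 1.431], TCP at [0.247, -0.519, 0.231] pointing down, gripper open.
Joint ranges: [-2.76, 2.76], [-0.86, 1.69], [-1.03, 1.26], [-2.2, 2.34], [-1.47, 1.5], [-3.14, 3.14]. Speed limits (rad/s): [2.57, 2.57, 3.14, 3.14, 3.14, 3.14].

INTERFACE

Orientations are given as a unit quaternion [w, x, y, z].
In Python, from workcell import get_state, read_camera, camera_info, hand_in, recognise gives the robot as it stands.
- The arm moves only by the tool arm_command, never from a script. Its argument "moves" is one flat list of numbers, 7 for each row, row after row: the opening, from -1 (shut) to 1 (fully open), then the shift along the tool's x, y, z in mm, then the turn, a rotation vector about the tool's x, y, z in rad. A call has 1 to 8 rows; each row shifts and turns the commanded pose from where the row before left it, along the tool's axes as they then stand; what a row does not reach is not made up. A row lasts 1/8 s, in which the tool goes at most 62.5 mm and 10.7 degrees, less where a joint would pass 70% of its speed; a pose out of reach is approached as far as the arm can. A call with a gripper value outside its range is refused whole. The fingers move at their own pace and stop on an object; "newtons" is the grip in N (left out, the last holds). Time passes only in rows, so rows that do not move let the fingers close. It gives the time, the measured TCP pose, the force, the opening and the grip force at its end, in the units of the state.
- get_state(): the state, without advancing time (a new reading comes with each control period).
- read_camera(name): name is "side" or "top"; returns (picture, depth): 384x512x3 uint8, blue, green, red; 384x512 float32, m along the optical axis (not along the pixel's ray), 0 where there is no reading.
- camera_info(name): a dict with "fovy" (degrees; the focal length in pixels is half the picture's height over the tangent of half this angle, whatever the lens; pixels are square), "cx", "cy" (the principal point, pixels), "k1" (the pictures are not rectified: a ray, as slopes to the right and down, at radius r is drawn at 1 + k1 r^2 times it, then the intrinsics apply), "eye" and "orientation" of the camera in the world. Camera axes: x right, y down, z forward; pixel columns grow to the right and rows downward; lengths in m; the calibration is good to about 2 mm. A picture is of the moment at which its call begins. camera_info takes no time and is no camera call.
- hand_in(): hands the job in; it is judged then, once.
Trained networks look in the newest picture that a camera, given by its name, has taken for a name from the list of things; names that differ only in an ending like _2 or _b are one class to them, and where a whole thing is asked for, a point or a joint stands for the part that bears it (a point fixed in the world has none). Each returns a list of dicts, best first, with "confidence" (0 to 1); they miss things now and then, are a little off and sometimes report something else, mostly with a low value. They report only what shows in the picture. A call takes as long as a camera call. They do not tell look-alikes from the thing itself.
- recognise(camera, label): "point" ([column, row] in pixels, amid what is visible of it).
The state is a dict: "clock": time; "joint_pos": joint angles; "qvel": joint speeds; "tau": joint torques, N m; "tcp_pos": TCP position; "orientation": TCP orientation; "wrist_force": force on the tool from outside, world axes, zero at the start; "ft_torque": the same for the moment, N m; "finger_gap": finger opening in m; "grip_force": force on a finger pad.
Only numpy, scipy, OpenCV 4.12 (cv2) and the standard library are available. Lean on these libraries where they do the work, as an engineer would, in place of code of your own. Each camera call takes 0.05 s, during which the arm holds its last target. There are 200 camera calls.

## Working session

There is one attempt and no reset: what is moved stays moved. The work goes in short steps, Python scripts to look and compute and a tool call to move; the robot and the scene stay as the last step left them, time stands still between calls to the robot, and variables do not carry over. Pictures are saved under pics/ and viewed, at most 10 in all, crops included, and the job is handed in when it is done.

Besides the shell and the picture viewer there is one more tool, called after "Request:" by a JSON object that holds its "op" and its "data", one argument or row to a line. arm_command: Moves the arm, as the interface text tells. Its arguments: {"type":"object","properties":{"moves":{"type":"array"},"newtons":{"type":"number"}},"required":["moves"]}

```bash
mkdir -p pics
cat > h.py <<'E'
import numpy as np, cv2
from workcell import *
from scipy.spatial.transform import Rotation as R
def cam(n):
    i=camera_info(n); f=192/np.tan(np.radians(i['fovy'])/2)
    q=i['orientation']; return i,f,R.from_quat([q[1],q[2],q[3],q[0]]).as_matrix(),np.array(i['eye'])
def rays(n,uv):
    i,f,M,e=cam(n); K=np.array([[f,0,i['cx']],[0,f,i['cy']],[0,0,1.]])
    uv=np.array(uv,float).reshape(-1,1,2)
    s=cv2.undistortPointsIter(uv,K,np.array([i['k1'],0,0,0,0.]),None,None,(3,50,1e-10)).reshape(-1,2)
    return np.c_[s,np.ones(len(s))]@M.T,e
def atz(n,uv,z):
    d,e=rays(n,uv); return e+d*((z-e[2])/d[:,2])[:,None]
def cloud(n,depth):
    v,u=np.mgrid[0:384,0:512]; d,e=rays(n,np.c_[u.ravel(),v.ravel()])
    P=(e+d*depth.ravel()[:,None]).reshape(384,512,3); P[depth==0]=np.nan; return P
def proj(n,P):
    i,f,M,e=cam(n); c=(np.atleast_2d(P)-e)@M; s=c[:,:2]/c[:,2:]; s=s*(1+i['k1']*(s**2).sum(1))[:,None]
    return s*f+[i['cx'],i['cy']]
E
python3 - <<'E'
from h import *
for n in('top','side'):
    p,d=read_camera(n); cv2.imwrite(f'pics/{n}0.png',p); np.save(f'{n}0.npy',d); cv2.imwrite(f'pics/{n}0b.png',cv2.resize(p,(768,576)))
    print(n,camera_info(n)); P=cloud(n,d)
    for l in ['carton','stamp','head_nose','guard','mouth','pedal_press','plain_carton','white_carton']:
        for r in recognise(n,l)[:3]:
            u,v=r['point']; print(l,np.round(r['point']),round(r['confidence'],2),np.round(P[int(v),int(u)],3))
s=get_state(); print(s['clock'],s['tcp_pos'],s['orientation'])
E
```

```text
top {'fovy': 55.02760404061169, 'cx': 256.70221625720865, 'cy': 190.71753555525024, 'k1': -0.037499153354425295, 'eye': array([0.35724203, 0.00687684, 1.18130249]), 'orientation': array([ 0.02860222, -0.70077229,  0.71130998, -0.04624095])}
carton [150. 154.] 0.97 [0.597 0.308 0.062]
carton [134. 290.] 0.89 [0.185 0.347 0.061]
carton [198. 149.] 0.83 [0.609 0.157 0.059]
stamp [258. 122.] 0.87 [ 0.669 -0.027  0.138]
stamp [369. 164.] 0.41 [ 0.538 -0.338  0.155]
head_nose [261. 123.] 0.83 [ 0.698 -0.037  0.031]
guard [372. 162.] 0.97 [ 0.544 -0.347  0.155]
mouth [371. 162.] 0.9 [ 0.544 -0.344  0.157]
mouth [323. 106.] 0.44 [ 0.727 -0.226  0.105]
pedal_press [367. 177.] 0.57 [ 0.513 -0.363  0.067]
plain_carton [115. 197.] 0.63 [0.466 0.413 0.058]
plain_carton [261. 123.] 0.37 [ 0.698 -0.04   0.03 ]
white_carton [175. 209.] 0.74 [0.427 0.226 0.062]
white_carton [370. 165.] 0.17 [ 0.539 -0.345  0.153]
side {'fovy': 53.804726802966584, 'cx': 250.7568314020847, 'cy': 189.4584525156985, 'k1': -0.021867415202133172, 'eye': array([0.32930229, 0.92000897, 0.91955758]), 'orientation': array([ 0.04214824, -0.07272516,  0.90341892, -0.42043886])}
carton [352. 316.] 0.82 [0.178 0.365 0.062]
carton [196. 286.] 0.8 [0.596 0.334 0.059]
carton [205. 244.] 0.56 [0.61  0.185 0.058]
stamp [188. 194.] 0.9 [ 0.741 -0.069  0.03 ]
stamp [203. 160.] 0.45 [ 0.724 -0.225  0.068]
guard [251. 146.] 0.63 [ 0.547 -0.3    0.105]
mouth [251. 144.] 0.66 [ 0.545 -0.291  0.121]
pedal_press [261. 142.] 0.59 [ 0.523 -0.403  0.061]
pedal_press [190. 192.] 0.33 [ 0.739 -0.073  0.032]
plain_carton [239. 325.] 0.83 [0.454 0.434 0.062]
plain_carton [191. 193.] 0.44 [ 0.725 -0.048  0.05 ]
white_carton [268. 266.] 0.85 [0.411 0.239 0.059]
0.9 [ 0.24741432 -0.51908433  0.23134141] [4.89299194e-05 9.75373159e-01 2.20561099e-01 1.09591127e-05]
```

View pics/top0b.png

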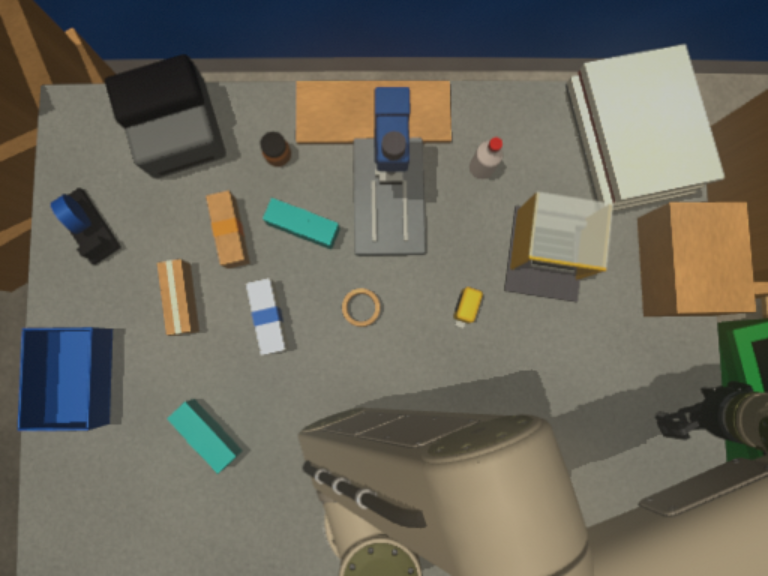

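View pics/side0b.png

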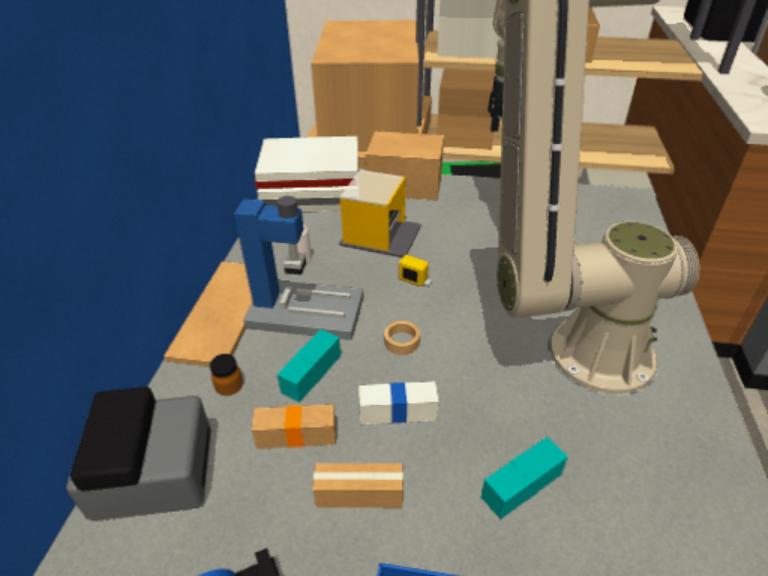

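The top view shows the orange-banded carton at about (150,152) in native pixels. The stamp is at (260,115) with its loading side toward the robot. The guard is at (375,160) with its mouth also facing the robot. The plain, white and turquoise look-alikes are clearly separate from the carton. Next I'll fit the poses.

Run:
```python
from h import *
C={n:cloud(n,np.load(f'{n}0.npy')) for n in('top','side')}
def sel(n,c,r,z0,z1):
    P=C[n].reshape(-1,3); P=P[~np.isnan(P[:,0])]
    return P[(np.hypot(P[:,0]-c[0],P[:,1]-c[1])<r)&(P[:,2]>z0)&(P[:,2]<z1)]
def rect(n,name,c,r,z0,z1):
    P=sel(n,c,r,z0,z1)
    if len(P)<10: print(n,name,len(P));return
    (x,y),(w,h),a=cv2.minAreaRect((P[:,:2]*1000).astype(np.float32))
    print(n,name,len(P),'c',round(x,1),round(y,1),'wh',round(w,1),round(h,1),'ang',round(a,2),'z',np.round(np.median(P[:,2]),4))
for n in C:
    rect(n,'carton',(.597,.308),.1,.052,.068)
    rect(n,'bed',(.66,-.03),.17,.024,.036)
    rect(n,'guides',(.62,-.03),.1,.0385,.047)
    rect(n,'roof',(.55,-.345),.13,.148,.162)
    rect(n,'armtop',(.7,-.03),.14,.27,.29)
    rect(n,'wall',(.55,-.345),.13,.02,.145)
    rect(n,'gbase',(.53,-.345),.15,.006,.0145)
# height map of stamp region
    i=C[n]
p=cv2.imread('pics/top0.png')
a=cv2.resize(p[85:180,220:300],None,fx=5,fy=5,interpolation=cv2.INTER_CUBIC)
b=cv2.resize(p[115:210,330:415],None,fx=4,fy=5,interpolation=cv2.INTER_CUBIC)
cv2.imwrite('pics/crop1.png',np.hstack([a,b]))
```

```text
top carton 818 c 612.1 271.6 wh 150.1 121.9 ang 12.95 z 0.0603
top bed 2722 c 681.3 -15.9 wh 221.8 276.1 ang 80.81 z 0.0307
top guides 182 c 644.8 -34.0 wh 72.5 140.2 ang 89.23 z 0.0425
top roof 2324 c 569.0 -376.0 wh 150.9 133.1 ang 80.32 z 0.1562
top armtop 637 c 727.9 -32.3 wh 56.5 127.3 ang 89.95 z 0.2816
top wall 637 c 568.7 -376.6 wh 153.7 132.9 ang 80.5 z 0.0692
top gbase 996 c 510.2 -318.8 wh 282.9 223.7 ang 37.12 z 0.0108
side carton 936 c 611.5 274.7 wh 150.9 128.6 ang 12.67 z 0.0594
side bed 1594 c 668.0 -25.7 wh 213.0 273.1 ang 73.09 z 0.0296
side guides 170 c 645.6 -29.5 wh 78.6 141.6 ang 88.81 z 0.0415
side roof 700 c 569.0 -372.4 wh 158.9 132.7 ang 80.29 z 0.1545
side armtop 437 c 729.6 -28.5 wh 131.1 64.0 ang 2.51 z 0.28
side wall 1043 c 570.2 -369.9 wh 159.7 133.5 ang 80.33 z 0.0789
side gbase 428 c 515.3 -336.1 wh 250.9 154.0 ang 42.39 z 0.0096
```

View pics/crop1.png

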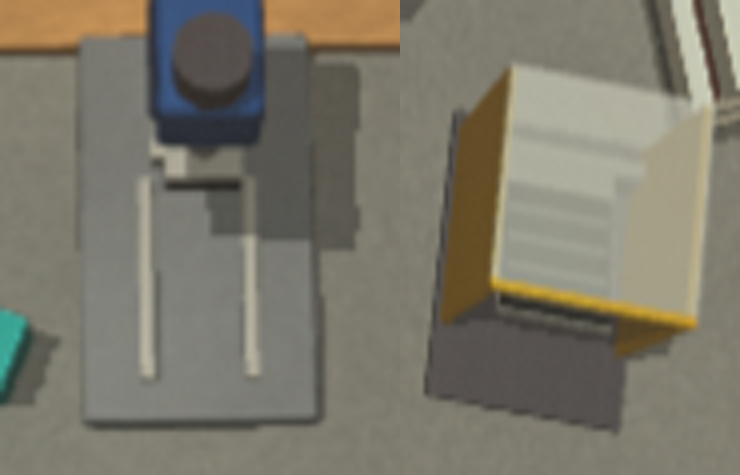

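The crop shows the stamp guides running almost along world x, and the guard turned about -10°. I'll refine the carton and stamp fits.

Run:
```python
from h import *
C={n:cloud(n,np.load(f'{n}0.npy')) for n in('top','side')}
for n in C:
    P=C[n].reshape(-1,3); P=P[~np.isnan(P[:,0])]*1000
    def box(x0,x1,y0,y1,z0,z1): return P[(P[:,0]>x0)&(P[:,0]<x1)&(P[:,1]>y0)&(P[:,1]<y1)&(P[:,2]>z0)&(P[:,2]<z1)]
    Q=box(510,690,250,370,54,67); print(n,'carton',len(Q),cv2.minAreaRect(Q[:,:2].astype(np.float32)))
    def prof(Q,name,ax,f,lim):
        # extreme along 1-ax per bin of ax
        r=[]
        for a in np.arange(*lim,8):
            q=Q[(Q[:,ax]>=a)&(Q[:,ax]<a+8)]
            if len(q)>2: r.append((a+4,f(q[:,1-ax])))
        r=np.array(r)
        if len(r)<3: print(name,'few');return
        k=np.polyfit(r[:,0],r[:,1],1); res=r[:,1]-np.polyval(k,r[:,0])
        print(n,name,'slope',round(k[0],4),'val@mid',round(np.polyval(k,np.mean(lim)),1),'mid',np.mean(lim),'res',round(res.std(),1))
    B=box(480,800,-118,70,23,38)
    B=B[(B[:,1]>-140)]
    prof(B,'front',1,np.min,(-90,30))
    prof(B,'left',0,np.max,(550,680)); prof(B,'right',0,np.min,(550,680))
    G=box(560,720,-80,10,38,48)
    gl=G[G[:,1]>-30]; gr=G[G[:,1]<-30]
    for g,m in((gl,'gl'),(gr,'gr')):
        prof(g,m+'out',0,np.max if m=='gl' else np.min,(580,690)); prof(g,m+'in',0,np.min if m=='gl' else np.max,(580,690)); print(m,'xrange',np.percentile(g[:,0],[0,2,98,100]).round(1))
    A=box(640,760,-80,10,265,290); prof(A,'armL',0,np.max,(665,760)); prof(A,'armR',0,np.min,(665,760)); prof(A,'armF',1,np.min,(-60,0))
    S=box(680,730,-62,0,47,56); print('stop',S[:,:].min(0).round(1) if len(S) else 0, len(S))
    # pedal check
    D=box(470,560,-440,-310,40,75); print('ped',len(D),D.min(0).round(0),D.max(0).round(0)) if len(D) else 0
```

```text
top carton 767 ((604.17626953125, 305.893798828125), (150.14602661132812, 51.48093795776367), 12.893423080444336)
top front slope -0.0148 val@mid 550.3 mid -30.0 res 0.5
top left slope -0.0105 val@mid 40.8 mid 615.0 res 0.1
top right slope -0.0182 val@mid -106.2 mid 615.0 res 0.7
top glout slope -0.0134 val@mid 2.4 mid 635.0 res 0.0
top glin slope 0.0249 val@mid -2.0 mid 635.0 res 0.8
gl xrange [574.4 575.2 715.3 715.7]
top grout slope 0.0139 val@mid -68.1 mid 635.0 res 0.9
top grin slope 0.0079 val@mid -63.2 mid 635.0 res 0.9
gr xrange [574.8 576.9 703.9 708.3]
top armL slope 0.0041 val@mid -5.7 mid 712.5 res 0.8
top armR slope -0.0171 val@mid -59.8 mid 712.5 res 0.4
top armF slope -0.0037 val@mid 664.7 mid -30.0 res 0.5
stop [692.5 -61.7  47.4] 13
ped 156 [ 492. -439.   41.] [ 527. -323.   74.]
side carton 853 ((603.3720703125, 310.95025634765625), (150.9523162841797, 54.197715759277344), 12.583500862121582)
side front slope 0.0075 val@mid 550.1 mid -30.0 res 0.9
side left slope 0.0086 val@mid 46.4 mid 615.0 res 1.2
side right slope -0.0025 val@mid -102.0 mid 615.0 res 2.4
side glout slope 0.0193 val@mid 8.1 mid 635.0 res 0.9
side glin slope -0.0161 val@mid 0.1 mid 635.0 res 1.9
gl xrange [575.6 576.6 715.7 719.7]
side grout slope 0.0155 val@mid -65.1 mid 635.0 res 2.0
side grin slope 0.0187 val@mid -57.5 mid 635.0 res 1.4
gr xrange [575.7 578.  715.5 716. ]
side armL slope 0.0399 val@mid 0.5 mid 712.5 res 1.2
side armR slope -0.2858 val@mid -44.0 mid 712.5 res 15.6
side armF slope 0.03 val@mid 665.1 mid -30.0 res 1.6
stop [713.5 -59.5  49. ] 42
ped 128 [ 493. -440.   42.] [ 536. -323.   75.]
```

```bash
cat >> h.py <<'E'
def down(yaw): # tool down, tool x at world yaw
    c,s=np.cos(yaw),np.sin(yaw); return np.array([[c,s,0],[s,-c,0],[0,0,-1.]])
def cur():
    s=get_state(); q=s['orientation']; return np.array(s['tcp_pos'])*1000,R.from_quat([q[1],q[2],q[3],q[0]]).as_matrix()
def plan(wps,g,start=None):
    p,M=start or cur(); from scipy.spatial.transform import Slerp
    for pt,Mt,n in wps:
        sl=Slerp([0,1],R.from_matrix([M,Mt])); p0=p
        for k in range(1,n+1):
            a=p0+(np.array(pt)-p0)*k/n; B=sl(k/n).as_matrix()
            print([g]+(M.T@(a-p)).round(1).tolist()+R.from_matrix(M.T@B).as_rotvec().round(4).tolist())
            p,M=a,B
        print('--')
E
python3 - <<'E'
from h import *
a=np.radians(12.8); plan([([563,299,231],down(a+np.pi),18)],1)
E
```

```text
[1, 35.4, -33.5, 0.0, 0.0, 0.0, -0.1622]
[1, 40.3, -27.3, 0.0, 0.0, 0.0, -0.1622]
[1, 44.2, -20.5, 0.0, 0.0, 0.0, -0.1622]
[1, 46.9, -13.0, 0.0, 0.0, 0.0, -0.1622]
[1, 48.4, -5.3, 0.0, 0.0, 0.0, -0.1622]
[1, 48.6, 2.6, 0.0, 0.0, 0.0, -0.1622]
[1, 47.6, 10.4, 0.0, 0.0, 0.0, -0.1622]
[1, 45.3, 18.0, 0.0, 0.0, 0.0, -0.1622]
[1, 41.8, 25.0, 0.0, 0.0, 0.0, -0.1622]
[1, 37.2, 31.5, 0.0, 0.0, 0.0, -0.1622]
[1, 31.6, 37.1, 0.0, 0.0, 0.0, -0.1622]
[1, 25.2, 41.7, 0.0, 0.0, 0.0, -0.1622]
[1, 18.2, 45.2, 0.0, 0.0, 0.0, -0.1622]
[1, 10.6, 47.5, 0.0, 0.0, 0.0, -0.1622]
[1, 2.8, 48.6, 0.0, 0.0, 0.0, -0.1622]
[1, -5.1, 48.4, 0.0, 0.0, 0.0, -0.1622]
[1, -12.9, 47.0, 0.0, 0.0, 0.0, -0.1622]
[1, -20.3, 44.3, 0.0, 0.0, 0.0, -0.1622]
--
```

Request:
{"op": "arm_command", "data": {
  "moves": [1, 35, -33, 0, 0, 0, -0.162, 1, 40, -27, 0, 0, 0, -0.162, 1, 44, -20, 0, 0, 0, -0.162, 1, 47, -13, 0, 0, 0, -0.162, 1, 48, -5, 0, 0, 0, -0.162, 1, 49, 3, 0, 0, 0, -0.162, 1, 48, 10, 0, 0, 0, -0.162, 1, 45, 18, 0, 0, 0, -0.162]
}}

```text
clock: 1.9
tcp_pos: [0.3886, -0.1558, 0.2316]
orientation: [0.0, 0.643, 0.766, 0.0]
wrist_force: [0.6, -0.7, 0.2]
finger_gap: 0.0857
grip_force: 0.0
```

Request:
{"op": "arm_command", "data": {
  "moves": [1, 42, 25, 0, 0, 0, -0.162, 1, 37, 31, 0, 0, 0, -0.162, 1, 32, 37, 0, 0, 0, -0.162, 1, 25, 42, 0, 0, 0, -0.162, 1, 18, 45, 0, 0, 0, -0.162, 1, 11, 47, 0, 0, 0, -0.162, 1, 3, 49, 0, 0, 0, -0.162, 1, -5, 48, 0, 0, 0, -0.162]
}}

```text
clock: 2.9
tcp_pos: [0.5287, 0.2074, 0.2314]
orientation: [0.0, 0.05, 0.999, -0.0]
wrist_force: [1.1, 0.4, 0.7]
finger_gap: 0.0855
grip_force: 0.0
```

Request:
{"op": "arm_command", "data": {
  "moves": [1, -13, 47, 0, 0, 0, -0.162, 1, -20, 44, 0, 0, 0, -0.162, 1, 0, 0, 0, 0, 0, 0, 1, 0, 0, 0, 0, 0, 0]
}}

```text
clock: 3.4
tcp_pos: [0.5631, 0.2959, 0.2309]
orientation: [-0.0, -0.109, 0.994, -0.0]
wrist_force: [-0.6, -1.3, -0.4]
finger_gap: 0.0855
grip_force: 0.0
```

Run:
```python
from h import *
p,M=cur(); print(p,np.degrees(np.arctan2(M[1,0],M[0,0])),get_state()['joint_pos'])
for n in('top','side'):
    im,d=read_camera(n); cv2.imwrite(f'pics/{n}1.png',im); np.save(f'{n}1.npy',d)
a=np.radians(12.8); plan([([563,299,70],down(a+np.pi),4),([563,299,22],down(a+np.pi),3)],1)
im=np.hstack([cv2.resize(cv2.imread('pics/top1.png')[90:230,90:230],(400,400)),cv2.resize(cv2.imread('pics/side1.png')[180:360,120:300],(400,400))]);cv2.imwrite('pics/c2.png',im)
```

```text
[563.12532937 295.90992335 230.87799088] -167.48136374679413 [ 3.57943662e-01  4.37214082e-01  2.26331484e-01  1.36105447e+00
 -4.51205184e-04  1.39452176e-01]
[1, -0.2, 1.0, 40.4, -0.0001, -0.0001, -0.0015]
[1, -0.2, 1.0, 40.4, -0.0001, -0.0001, -0.0015]
[1, -0.2, 1.0, 40.4, -0.0001, -0.0001, -0.0015]
[1, -0.2, 1.0, 40.4, -0.0001, -0.0001, -0.0015]
--
[1, 0.0, 0.0, 16.0, -0.0, 0.0, 0.0]
[1, 0.0, 0.0, 16.0, -0.0, 0.0, 0.0]
[1, 0.0, 0.0, 16.0, -0.0, 0.0, 0.0]
--
```

View pics/c2.png

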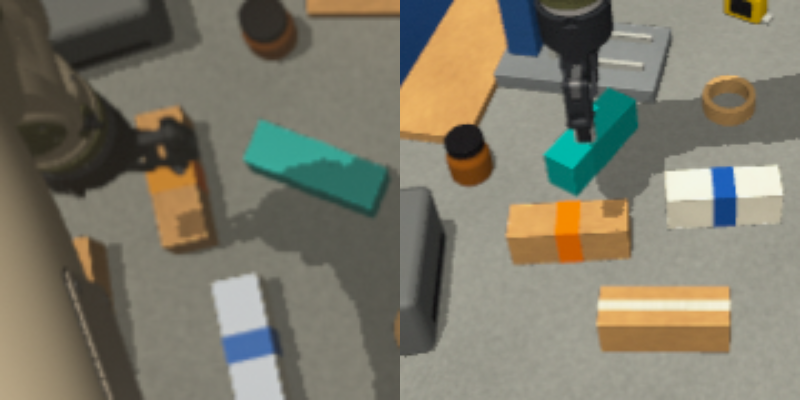

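The gripper (fingertips at about (180,145) in the left crop) stands over the banded carton, on the side nearer the robot. Nothing else is in the way, so I descend.

Request:
{"op": "arm_command", "data": {
  "moves": [1, 0, 1, 40, 0, 0, 0, 1, 0, 1, 40, 0, 0, 0, 1, 0, 1, 40, 0, 0, 0, 1, 0, 0, 40, 0, 0, 0, 1, 0, 0, 16, 0, 0, 0, 1, 0, 0, 16, 0, 0, 0, 1, 0, 0, 16, 0, 0, 0, 1, 0, 0, 0, 0, 0, 0]
}}

```text
clock: 4.5
tcp_pos: [0.5624, 0.2988, 0.0224]
orientation: [-0.001, -0.109, 0.994, -0.0]
wrist_force: [-0.1, -0.6, 0.1]
finger_gap: 0.0852
grip_force: 0.0
```

Request:
{"op": "arm_command", "data": {
  "moves": [-1, 0, 0, 0, 0, 0, 0, -1, 0, 0, 0, 0, 0, 0, -1, 0, 0, 0, 0, 0, 0, -1, 0, 0, 0, 0, 0, 0, -1, 0, 0, 0, 0, 0, 0, -1, 0, 0, 0, 0, 0, 0],
  "newtons": 50
}}

```text
clock: 5.25
tcp_pos: [0.5637, 0.2995, 0.0244]
orientation: [0.001, -0.109, 0.994, 0.0]
wrist_force: [-1.0, -0.3, 5.2]
finger_gap: 0.0496
grip_force: 53.4
```

Run:
```python
from h import *
p,M=cur(); print(p,np.degrees(np.arctan2(M[1,0],M[0,0])))
plan([(p+[0,0,110],M,3),([490,-30.5,p[2]+110],down(np.pi),8)],-1)
```

```text
[563.72405127 299.54351282  24.44453852] -167.43161529255195
[-1, -0.1, 0.0, -36.7, 0.0, 0.0, 0.0]
[-1, -0.1, 0.0, -36.7, 0.0, 0.0, 0.0]
[-1, -0.1, 0.0, -36.7, 0.0, 0.0, 0.0]
--
[-1, 18.0, -38.3, -0.1, 0.0001, 0.0003, 0.0274]
[-1, 16.9, -38.7, -0.0, 0.0001, 0.0003, 0.0274]
[-1, 15.8, -39.2, -0.0, 0.0001, 0.0003, 0.0274]
[-1, 14.8, -39.6, -0.0, 0.0001, 0.0003, 0.0274]
[-1, 13.7, -40.0, -0.0, 0.0001, 0.0003, 0.0274]
[-1, 12.6, -40.4, -0.0, 0.0001, 0.0003, 0.0274]
[-1, 11.5, -40.7, -0.0, 0.0001, 0.0003, 0.0274]
[-1, 10.3, -41.0, -0.0, 0.0001, 0.0003, 0.0274]
--
```

Request:
{"op": "arm_command", "data": {
  "moves": [-1, 0, 0, -20, 0, 0, 0, -1, 0, 0, -30, 0, 0, 0, -1, 0, 0, -30, 0, 0, 0, -1, 0, 0, -30, 0, 0, 0, -1, 18, -38, 0, 0, 0, 0.027, -1, 17, -39, 0, 0, 0, 0.027, -1, 16, -39, 0, 0, 0, 0.027, -1, 15, -40, 0, 0, 0, 0.027]
}}

```text
clock: 6.25
tcp_pos: [0.5246, 0.1325, 0.1326]
orientation: [-0.001, -0.055, 0.998, -0.0]
wrist_force: [1.0, 0.0, -1.6]
finger_gap: 0.0493
grip_force: 52.9
```

Request:
{"op": "arm_command", "data": {
  "moves": [-1, 14, -40, 0, 0, 0, 0.027, -1, 13, -40, 0, 0, 0, 0.027, -1, 11, -41, 0, 0, 0, 0.027, -1, 10, -41, 0, 0, 0, 0.027, -1, 0, 0, 0, 0, 0, 0, -1, 0, 0, 0, 0, 0, 0]
}}

```text
clock: 7.0
tcp_pos: [0.4888, -0.0311, 0.133]
orientation: [-0.0, -0.001, 1.0, 0.0]
wrist_force: [0.7, 0.0, -2.3]
finger_gap: 0.0492
grip_force: 53.0
```

```bash
cat >> h.py <<'E'
def boxf(P,x0,x1,y0,y1,z0,z1):
    P=P.reshape(-1,3); P=P[~np.isnan(P[:,0])]*1000
    return P[(P[:,0]>x0)&(P[:,0]<x1)&(P[:,1]>y0)&(P[:,1]<y1)&(P[:,2]>z0)&(P[:,2]<z1)]
E
python3 - <<'E'
from h import *
p,M=cur(); print(p,np.degrees(np.arctan2(M[1,0],M[0,0])),get_state()['finger_gap'])
ims=[]
for n in('top','side'):
    im,d=read_camera(n); np.save(f'{n}2.npy',d); ims.append(cv2.resize(im[80:240,170:340] if n=='top' else im[100:280,130:310],(400,400)))
    P=cloud(n,d)
    for r in ((520,640,-80,10,150,185),(520,640,-80,30,100,185)):
        Q=boxf(P,*r); print(n,len(Q),cv2.minAreaRect(Q[:,:2].astype(np.float32)) if len(Q)>5 else 0,np.percentile(Q[:,2],[1,50,99]) if len(Q) else 0)
cv2.imwrite('pics/c3.png',np.hstack(ims))
E
```

```text
[488.79889719 -31.09471746 132.96056306] -179.83929605447963 0.04922947481122626
top 0 0 0
top 0 0 0
side 356 ((562.5451049804688, -31.3818416595459), (84.55518341064453, 62.3172492980957), 0.04422386735677719) [150.66834966 167.48719829 171.6019358 ]
side 600 ((563.0711059570312, -29.972034454345703), (85.68633270263672, 62.011802673339844), 2.6762502193450928) [109.4951655  159.13251166 171.16831413]
```

View pics/c3.png

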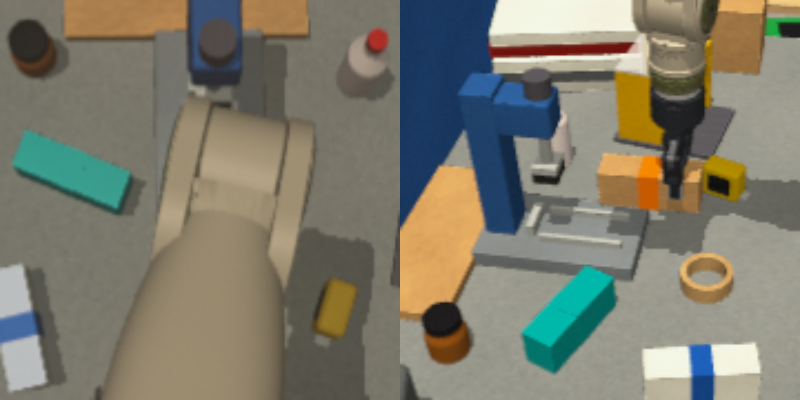

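The carton hangs level and straight in front of the stamp, and the top view is blocked by the arm. I'll calibrate the side camera's y bias against the held carton and check the wrist's clearance to the nose.

Run:
```python
from h import *
P=cloud('side',np.load('side2.npy'))
F=boxf(P,520,600,-60,30,118,160); F=F[F[:,1]>-20]
print('left face y',np.percentile(F[:,1],[5,25,50,75,95]).round(1),len(F))
k=np.polyfit(F[:,0],F[:,1],1);print('slope',k[0])
T=boxf(P,520,600,-60,30,166,180); print('top z',np.median(T[:,2]),'y range',np.percentile(T[:,1],[1,99]))
B=boxf(P,440,720,-20,30,100,180); print('xmax',np.percentile(B[:,0],[95,99,100]))
B=boxf(P,560,720,-60,20,35,55)
# first-picture left stamp base side face (median y), z 5..25 and guide left outer face
P0=cloud('side',np.load('side0.npy'))
S=boxf(P0,560,690,20,70,6,26); print('base left face y',np.percentile(S[:,1],[5,25,50,75,95]).round(1)); print(np.polyfit(S[:,0],S[:,1],1)[0])
A=boxf(P0,680,760,-20,20,225,272);print('arm left face y',np.percentile(A[:,1],[5,25,50,75,95]).round(1),np.polyfit(A[:,0],A[:,1],1)[0])
for z in range(200,480,20):
    Q=boxf(P,380,640,-120,60,z,z+20)
    if len(Q): print(z,'xmax',np.percentile(Q[:,0],[1,98]).round())
```

```text
left face y [-7.1 -5.4 -4.4 -3.1 -1.3] 242
slope 0.0014452618747898451
top z 168.28330198646148 y range [-54.1087516   -2.37300988]
xmax [689.99949952 701.25679494 706.41714656]
base left face y [40.9 43.1 44.4 45.4 46.9]
0.0038330635336393803
arm left face y [-4.7 -3.4 -2.  -0.7  1.6] 0.024121009805821242
200 xmax [472. 504.]
220 xmax [470. 507.]
240 xmax [472. 500.]
260 xmax [452. 523.]
280 xmax [452. 524.]
300 xmax [453. 523.]
320 xmax [453. 521.]
340 xmax [452. 522.]
360 xmax [453. 521.]
380 xmax [448. 523.]
400 xmax [439. 534.]
420 xmax [438. 538.]
440 xmax [439. 537.]
460 xmax [441. 537.]
```

Request:
{"op": "arm_command", "data": {
  "moves": [-1, 0, -1.5, 20, 0, 0, 0, -1, 0, 0, 22, 0, 0, 0, -1, 0, 0, 21, 0, 0, 0, -1, -20, 0, 0, 0, 0, 0, -1, -30, 0, 0, 0, 0, 0, -1, -26, 0, 0, 0, 0, 0, -1, 0, 0, 0, 0, 0, 0]
}}

```text
clock: 7.98
tcp_pos: [0.5674, -0.0315, 0.0701]
orientation: [0.001, -0.003, 1.0, -0.0]
wrist_force: [-1.8, -0.4, -3.0]
finger_gap: 0.0493
grip_force: 53.1
```

Run:
```python
from h import *
p,M=cur(); print(p,np.degrees(np.arctan2(M[1,0],M[0,0])),get_state()['wrist_force'])
im,d=read_camera('side'); np.save('side3.npy',d); cv2.imwrite('pics/c4.png',cv2.resize(im[110:240,130:270],(700,600),interpolation=cv2.INTER_CUBIC))
P=cloud('side',d); F=boxf(P,590,680,-30,20,60,98); print(np.percentile(F[:,1],[5,50,95]),np.polyfit(F[:,0],F[:,1],1)[0])
G=boxf(P,560,700,-10,20,33,48); print('guide',np.percentile(G[:,1],[5,50,95]),len(G))
S=boxf(P,560,690,20,70,6,26); print('base left',np.median(S[:,1]))
```

```text
[567.35972697 -31.46320329  70.11149613] -179.67591746198133 [-1.84393922 -0.3645723  -2.97983881]
[-7.56692403 -4.88366368 -1.71987795] 0.011808469575150258
guide [-6.35935392  5.56705276 10.05254263] 141
base left 44.26385860204285
```

View pics/c4.png

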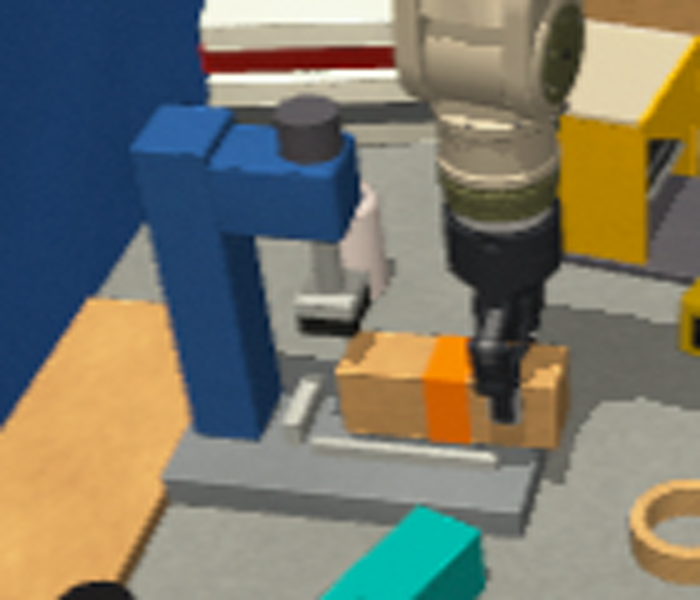

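The carton sits just in front of the stop, above the guides and under the head. It needs about 1 mm of shift in y, then I lower it and slide it home.

Request:
{"op": "arm_command", "data": {
  "moves": [-1, -8, -1.2, 0, 0, 0, 0, -1, 0, 0, 7, 0, 0, 0, -1, 0, 0, 5, 0, 0, 0, -1, 0, 0, 2, 0, 0, 0, -1, 0, 0, 0, 0, 0, 0]
}}

```text
clock: 8.65
tcp_pos: [0.5727, -0.0338, 0.056]
orientation: [-0.0, -0.002, 1.0, 0.0]
wrist_force: [0.4, 0.3, -2.6]
finger_gap: 0.0493
grip_force: 53.1
```

Request:
{"op": "arm_command", "data": {
  "moves": [-1, -5, 0.5, 1, 0, 0, 0, -1, -6, 0, 0, 0, 0, 0, -1, -6, 0, 0, 0, 0, 0, -1, -3, 0, 0, 0, 0, 0, -1, 0, 0, 0, 0, 0, 0]
}}

```text
clock: 9.28
tcp_pos: [0.5935, -0.0332, 0.0552]
orientation: [0.0, -0.002, 1.0, -0.0]
wrist_force: [-0.6, 0.3, -1.5]
finger_gap: 0.0493
grip_force: 53.1
```

Request:
{"op": "arm_command", "data": {
  "moves": [-1, -2, 0, 0.5, 0, 0, 0, -1, -2, 0, 0, 0, 0, 0, -1, -1, 0, 0, 0, 0, 0, -1, 0, 0, 0, 0, 0, 0]
}}

```text
clock: 9.78
tcp_pos: [0.5982, -0.0332, 0.0548]
orientation: [-0.0, -0.002, 1.0, -0.0]
wrist_force: [0.5, -0.2, -1.0]
finger_gap: 0.0492
grip_force: 53.2
```

Request:
{"op": "arm_command", "data": {
  "moves": [-1, -1.5, 0, 0.3, 0, 0, 0, -1, -1, 0, 0, 0, 0, 0, -1, 0, 0, 0, 0, 0, 0]
}}

```text
clock: 10.15
tcp_pos: [0.5983, -0.0331, 0.0546]
orientation: [-0.002, -0.001, 1.0, -0.0]
wrist_force: [-8.6, 0.1, 4.6]
finger_gap: 0.0496
grip_force: 53.8
```

Request:
{"op": "arm_command", "data": {
  "moves": [1, 0, 0, 0, 0, 0, 0, 1, 0, 0, 0, 0, 0, 0, 1, 0, 0, 0, 0, 0, 0, 1, 0, 0, 0, 0, 0, 0, 1, 0, 0, -15, 0, 0, 0, 1, 0, 0, -25, 0, 0, 0, 1, 0, 0, -25, 0, 0, 0, 1, 0, 0, 0, 0, 0, 0]
}}

```text
clock: 11.15
tcp_pos: [0.6028, -0.0335, 0.1228]
orientation: [0.003, -0.002, 1.0, -0.001]
wrist_force: [-0.1, -0.8, -0.5]
finger_gap: 0.0859
grip_force: 0.0
```

Request:
{"op": "arm_command", "data": {
  "moves": [-1, 30, 0, 0, 0, 0, 0, -1, 40, 0, 0, 0, 0, 0, -1, 20, 0, 0, 0, 0, 0, -1, 0, 0, 20, 0, 0, 0, -1, 0, 0, 30, 0, 0, 0, -1, 0, 0, 7, 0, 0, 0, -1, 0, 0, 0, 0, 0, 0]
}}

```text
clock: 12.02
tcp_pos: [0.5102, -0.0333, 0.0622]
orientation: [-0.001, -0.002, 1.0, 0.0]
wrist_force: [1.2, -0.6, 0.1]
finger_gap: 0.0003
grip_force: 0.0
```

Run:
```python
from h import *
p,M=cur(); s=get_state();print(p,s['wrist_force'],s['finger_gap'],s['clock'])
im,d=read_camera('side'); np.save('side4.npy',d); cv2.imwrite('pics/c5.png',cv2.resize(im[110:240,130:270],(700,600),interpolation=cv2.INTER_CUBIC))
P=cloud('side',d); F=boxf(P,570,680,-30,20,55,82); print('left',np.percentile(F[:,1],[5,50,95]),np.polyfit(F[:,0],F[:,1],1)[0])
Q=boxf(P,535,760,-30,10,60,84); print('x',np.percentile(Q[:,0],[1,50,99]))
T=boxf(P,575,650,-60,5,84,98); print('top',np.median(T[:,2]),np.polyfit(T[:,0],T[:,2],1)[0])
```

```text
[510.24257929 -33.34873724  62.17664099] [ 1.21948881 -0.60681289  0.08002594] 0.00030398744966510515 12.025
left [-10.32318085  -7.00381795  -3.91419052] 0.009303247369614603
x [564.05652873 649.87605275 757.4593178 ]
top 89.59477076458188 0.004018439561495537
```

View pics/c5.png

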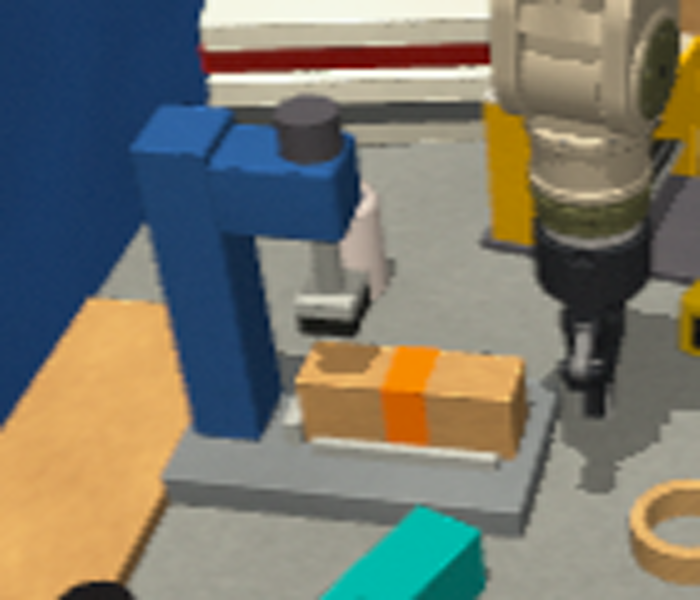

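The carton lies flat between the guides and against the stop. A gentle nudge from behind will confirm it's home.

Request:
{"op": "arm_command", "data": {
  "moves": [-1, -20, 0, 0, 0, 0, 0, -1, -15, 0, 0, 0, 0, 0, -1, -4, 0, 0, 0, 0, 0, -1, -3, 0, 0, 0, 0, 0, -1, 0, 0, 0, 0, 0, 0]
}}

```text
clock: 12.7
tcp_pos: [0.5525, -0.0333, 0.0627]
orientation: [-0.0, -0.002, 1.0, -0.0]
wrist_force: [-0.3, -0.7, 0.2]
finger_gap: -0.0003
grip_force: 0.0
```

Request:
{"op": "arm_command", "data": {
  "moves": [-1, -2, 0, 0, 0, 0, 0, -1, -2, 0, 0, 0, 0, 0, -1, 0, 0, 0, 0, 0, 0]
}}

```text
clock: 13.08
tcp_pos: [0.5533, -0.0331, 0.0622]
orientation: [-0.003, -0.002, 1.0, -0.0]
wrist_force: [-7.8, -0.6, 6.5]
finger_gap: -0.0002
grip_force: 4.4
```

```bash
cat > g.py <<'E'
from h import *
th=np.radians(-9.7); ux=np.array([np.cos(th),np.sin(th),0]); uy=np.array([-ux[1],ux[0],0]); O=np.array([545.3,-371,0])
def G(x,z,y=0): return O+ux*x+uy*y+[0,0,z]
t=np.radians(48); tz=ux*np.sin(t)-np.array([0,0,np.cos(t)]); MT=np.c_[np.cross(uy,tz),uy,tz]
C=G(-17.6,72.2)
E
python3 - <<'E'
from g import *
p,M=cur()
plan([([470,-33,110],M,3),(C-140*tz,MT,8)],-1)
print(C-140*tz)
E
```

```text
[-1, 27.9, 0.1, -15.8, 0.0, 0.0, 0.0]
[-1, 27.9, 0.1, -15.8, 0.0, 0.0, 0.0]
[-1, 27.9, 0.1, -15.8, 0.0, 0.0, 0.0]
--
[-1, 5.7, -39.7, -6.9, 0.009, -0.1052, 0.0203]
[-1, 4.2, -39.8, -7.1, 0.009, -0.1052, 0.0203]
[-1, 2.6, -40.0, -7.1, 0.009, -0.1052, 0.0203]
[-1, 1.1, -40.1, -7.0, 0.009, -0.1052, 0.0203]
[-1, -0.5, -40.1, -6.6, 0.009, -0.1052, 0.0203]
[-1, -1.9, -40.2, -6.1, 0.009, -0.1052, 0.0203]
[-1, -3.4, -40.2, -5.5, 0.009, -0.1052, 0.0203]
[-1, -4.7, -40.1, -4.7, 0.009, -0.1052, 0.0203]
--
[ 425.39875839 -350.50490544  165.87828489]
```

Request:
{"op": "arm_command", "data": {
  "moves": [-1, 28, 0, -8, 0, 0, 0, -1, 28, 0, -20, 0, 0, 0, -1, 28, 0, -20, 0, 0, 0, -1, 6, -40, -7, 0.009, -0.105, 0.02, -1, 4, -40, -7, 0.009, -0.105, 0.02, -1, 3, -40, -7, 0.009, -0.105, 0.02, -1, 1, -40, -7, 0.009, -0.105, 0.02, -1, 0, -40, -7, 0.009, -0.105, 0.02]
}}

```text
clock: 14.08
tcp_pos: [0.4436, -0.2335, 0.1463]
orientation: [0.262, 0.048, 0.964, -0.023]
wrist_force: [0.8, 0.1, -0.3]
finger_gap: 0.0002
grip_force: 0.0
```

Request:
{"op": "arm_command", "data": {
  "moves": [-1, -2, -40, -6, 0.009, -0.105, 0.02, -1, -3, -40, -6, 0.009, -0.105, 0.02, -1, -5, -40, -5, 0.009, -0.105, 0.02, -1, 0, 0, 0, 0, 0, 0, -1, 0, 0, 0, 0, 0, 0]
}}

```text
clock: 14.7
tcp_pos: [0.4265, -0.3504, 0.1663]
orientation: [0.407, 0.077, 0.91, -0.034]
wrist_force: [0.4, 0.2, -0.1]
finger_gap: 0.0005
grip_force: 0.0
```

Run:
```python
from g import *
p,M=cur(); s=get_state(); print(p,s['joint_pos'],s['clock'],s['wrist_force']); print(C-140*tz); print(R.from_matrix(M.T@MT).as_rotvec())
plan([(C-30*tz,MT,3)],-1)
ims=[]
for n in('top','side'):
    im,d=read_camera(n); np.save(f'{n}5.npy',d); ims.append(cv2.resize(im[100:250,290:430] if n=='top' else im[80:230,180:320],(400,429),interpolation=cv2.INTER_CUBIC))
cv2.imwrite('pics/c6.png',np.hstack(ims))
P=cloud('top',np.load('top5.npy')); Q=boxf(P,440,700,-480,-280,150,162)
```

```text
[ 426.4833715  -350.38387778  166.32444188] [-1.20437844 -0.04311509 -0.86652747  0.23055401  0.69671464 -0.84497184] 14.7 [ 0.35404642  0.21838074 -0.11378137]
[ 425.39875839 -350.50490544  165.87828489]
[0.00167933 0.0031543  0.0005441 ]
[-1, 0.5, -0.2, 36.5, 0.0006, 0.0011, 0.0002]
[-1, 0.4, -0.1, 36.5, 0.0006, 0.0011, 0.0002]
[-1, 0.4, -0.1, 36.5, 0.0006, 0.0011, 0.0002]
--
```

View pics/c6.png

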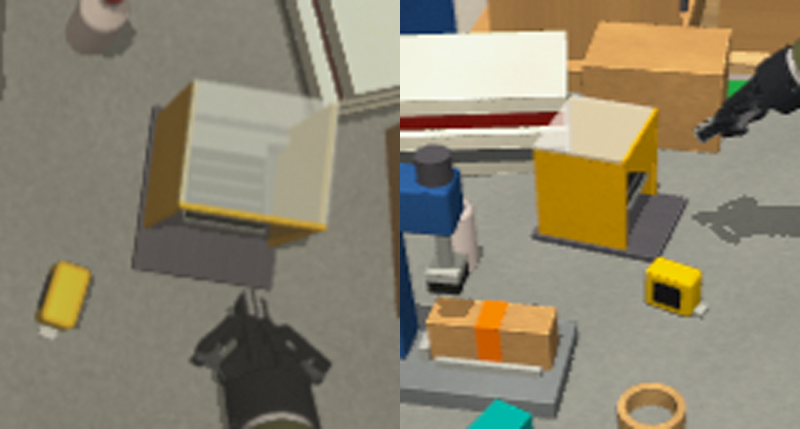

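The tool is aligned in front of the mouth, with the tip at about (250,300) in the left crop, and the carton is still seated. I move in along the tool axis.

Request:
{"op": "arm_command", "data": {
  "moves": [-1, 0, 0, 36, 0, 0, 0, -1, 0, 0, 37, 0, 0, 0, -1, 0, 0, 37, 0, 0, 0, -1, 0, 0, 0, 0, 0, 0]
}}

```text
clock: 15.3
tcp_pos: [0.5091, -0.3618, 0.0915]
orientation: [0.406, 0.075, 0.91, -0.032]
wrist_force: [-0.1, 0.6, 0.2]
finger_gap: -0.0001
grip_force: 0.0
```

Request:
{"op": "arm_command", "data": {
  "moves": [-1, 0, 0, 10, 0, 0, 0, -1, 0, 0, 8, 0, 0, 0, -1, 0, 0, 0, 0, 0, 0]
}}

```text
clock: 15.68
tcp_pos: [0.5212, -0.3669, 0.0818]
orientation: [0.407, 0.076, 0.909, -0.034]
wrist_force: [-1.1, -0.0, 0.1]
finger_gap: 0.0001
grip_force: 0.0
```

Run:
```python
from g import *
p,M=cur(); s=get_state(); q=p-O; print('guard frame',q@ux,q@uy,q[2],s['wrist_force'])
print('down 10 in tool axes',M.T@(10*np.array([0,0,-1])-1.8*ux))
```

```text
guard frame -24.486180061373418 0.0002898384541314414 81.7985798295845 [-1.06689729 -0.02732135  0.1363206 ]
down 10 in tool axes [8.66115524 0.01236566 5.31264878]
```

Request:
{"op": "arm_command", "data": {
  "moves": [-1, 0, 0, 8, 0, 0, 0, -1, 6, 0, 3.7, 0, 0, 0, -1, 6, 0, 3.7, 0, 0, 0, -1, 0, 0, 0, 0, 0, 0]
}}

```text
clock: 16.18
tcp_pos: [0.5248, -0.3682, 0.063]
orientation: [0.408, 0.076, 0.909, -0.035]
wrist_force: [-3.4, 1.2, 8.0]
finger_gap: -0.0001
grip_force: 3.5
```

Run:
```python
from g import *
p,M=cur(); s=get_state(); q=p-O; print('guard frame',q@ux,q@uy,q[2],s['wrist_force'],s['ft_torque'])
```

```text
guard frame -20.643779105990795 -0.706100140855598 63.012537790522046 [-3.36631047  1.22924705  8.01063092] [0.01111125 0.03781426 0.05445874]
```

Request:
{"op": "arm_command", "data": {
  "moves": [-1, 5, 0, 3, 0, 0, 0, -1, 4, 0, 2.5, 0, 0, 0, -1, 3, 0, 2, 0, 0, 0, -1, 0, 0, 0, 0, 0, 0]
}}

```text
clock: 16.68
tcp_pos: [0.5231, -0.368, 0.0501]
orientation: [0.409, 0.075, 0.909, -0.035]
wrist_force: [-1.9, 1.1, 9.0]
finger_gap: -0.0002
grip_force: 4.6
```

Request:
{"op": "arm_command", "data": {
  "moves": [-1, 3, 0, 1.5, 0, 0, 0, -1, 2, 0, 1, 0, 0, 0, -1, 0, 0, 0, 0, 0, 0]
}}

```text
clock: 17.05
tcp_pos: [0.523, -0.3681, 0.0477]
orientation: [0.412, 0.074, 0.908, -0.036]
wrist_force: [-9.5, 6.5, 23.6]
finger_gap: -0.0001
grip_force: 12.2
```

Run:
```python
from g import *
for f in ('side5.npy',None):
    if f: d=np.load(f)
    else:
        im,d=read_camera('side'); cv2.imwrite('pics/c7.png',np.hstack([cv2.resize(im[110:240,130:270],(400,371),interpolation=cv2.INTER_CUBIC),cv2.resize(im[80:210,190:330],(400,371),interpolation=cv2.INTER_CUBIC)]))
    P=cloud('side',d); Q=boxf(P,655,712,-62,10,93,215); print(len(Q),np.percentile(Q[:,2],[1,10,50,90]).round(1))
```

```text
229 [ 94.4 139.5 161.7 191.4]
261 [ 93.5  99.8 119.  185.3]
```

View pics/c7.png

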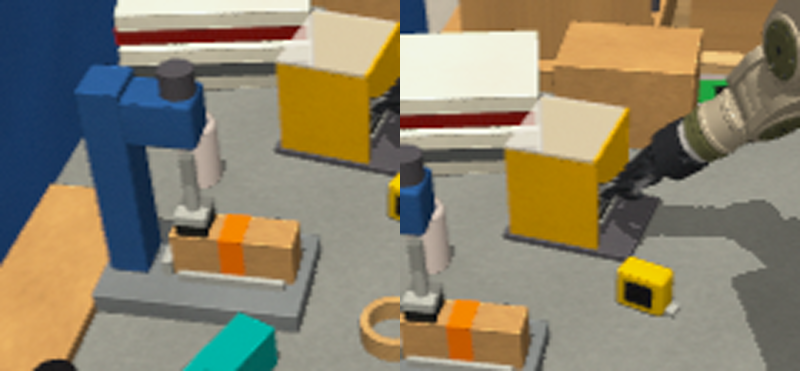

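Request:
{"op": "arm_command", "data": {
  "moves": [-1, 0, 0, 0, 0, 0, 0, -1, 0, 0, 0, 0, 0, 0, -1, 0, 0, 0, 0, 0, 0, -1, 0, 0, 0, 0, 0, 0, -1, 0, 0, 0, 0, 0, 0, -1, 0, 0, 0, 0, 0, 0]
}}

```text
clock: 17.85
tcp_pos: [0.523, -0.3681, 0.0477]
orientation: [0.412, 0.074, 0.908, -0.036]
wrist_force: [-9.5, 7.4, 23.7]
finger_gap: 0.0003
grip_force: 12.0
```

The stamp head is down on the carton at about (195,220), so the pedal is at its stop. I hold a little longer, then let it up.

Request:
{"op": "arm_command", "data": {
  "moves": [-1, 0, 0, 0, 0, 0, 0, -1, 0, 0, 0, 0, 0, 0, -1, -7, 0, -4, 0, 0, 0, -1, -7, 0, -4, 0, 0, 0, -1, -8, 0, -5, 0, 0, 0, -1, -7, 0, -5, 0, 0, 0, -1, 0, 0, -15, 0, 0, 0, -1, 0, 0, -30, 0, 0, 0]
}}

```text
clock: 18.85
tcp_pos: [0.4925, -0.3609, 0.1052]
orientation: [0.406, 0.076, 0.91, -0.033]
wrist_force: [0.3, 0.6, -1.1]
finger_gap: -0.0
grip_force: 0.0
```

Request:
{"op": "arm_command", "data": {
  "moves": [-1, 0, 0, -40, 0, 0, 0, -1, 0, 0, -40, 0, 0, 0, -1, 0, 0, -30, 0, 0, 0, -1, 0, 0, 0, 0, 0, 0, -1, 0, 0, 0, 0, 0, 0, -1, 0, 0, 0, 0, 0, 0]
}}

```text
clock: 19.6
tcp_pos: [0.4126, -0.3477, 0.1785]
orientation: [0.407, 0.076, 0.91, -0.033]
wrist_force: [-0.2, 0.8, -0.0]
finger_gap: 0.0001
grip_force: 0.0
```

Run:
```python
from g import *
s=get_state(); print(s['tcp_pos'],s['wrist_force'],s['clock'])
im,d=read_camera('side'); im2,d2=read_camera('top')
cv2.imwrite('pics/c8.png',np.hstack([cv2.resize(im,(400,300)),cv2.resize(im2,(400,300))]))
P=cloud('side',d); Q=boxf(P,655,712,-62,10,93,215); print('head',np.percentile(Q[:,2],[1,10,50,90]).round(1))
F=boxf(P,570,650,-30,20,55,82); print('left',np.median(F[:,1]))
Q=boxf(P,535,690,-30,10,60,84); print('x',np.percentile(Q[:,0],[1,50]))
Q=boxf(cloud('top',d2),540,660,-70,20,84,98); print('top carton',cv2.minAreaRect(Q[:,:2].astype(np.float32)))
```

```text
[ 0.41259142 -0.3477281   0.17846465] [-0.20595516  0.83438028 -0.01945399] 19.6
head [102.6 139.5 161.1 190.9]
left -7.119611986057706
x [564.10867091 625.53959074]
top carton ((612.21533203125, -33.626258850097656), (48.69225311279297, 94.4085922241211), 89.05450439453125)
```

View pics/c8.png

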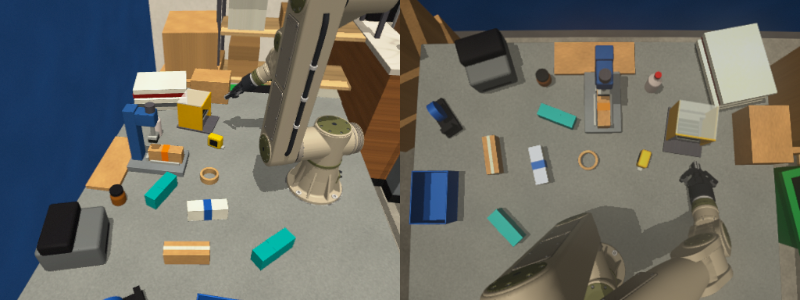

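The head is back up, the carton is still home against the stop, and the robot is clear with everything else where it was.

```bash
python3 -c "
from workcell import *
print(hand_in())"
```

```text
the job is handed in; nothing more can be done
None
```

The orange-banded carton lies flat and home against the stamp's back stop. The pedal was pressed to its stop, held for about a second and let up again, and the job is handed in at about 20 s on the robot clock; no verdict came back.

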